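# Open the junction box and throw its main switch

## Robot

A 6-joint arm with a two-finger parallel gripper is mounted at the origin on a cart in front of the work surface, level with it; the furniture and walls round the work are solid. World frame = base frame: x ahead of the robot, y to its left, z up, the work surface at z = 0. Lengths are in mm, angles in rad, forces in N, time in s.
With the tool pointing down it reaches from about 300 to 775 mm from the base axis. Payload 14.6 kg.
Tool frame: the origin (TCP) lies on the centre line of the jaws, within the pads' length; the fingertips stand ahead of it and the grasp point (between the pads) is the TCP (manip.tip_reach is the z of the fingertips in the tool frame, in mm); z points along the fingers, y is the direction in which the jaws open and shut (so a half turn about z gives the same grasp; the last joint's range is limited). The gripper opens to 94 mm and grips with 3 to 60 N. Pads are 16 mm wide; open, the fingers measure 119 mm over their backs; the gripper's body (75 mm by 177 mm) begins 78 mm behind the grasp point.
Start: joints at [1.132, 0.3, 1.521, -0, 1.321, -0.067], TCP at [199.808, 512.412, 187.046] pointing down, gripper open.
Joint ranges: [-3.03, 3.03], [-0.79, 2.21], [0.23, 2.52], [-1.04, 4.18], [0, 3.07], [-2.55, 2.55]. Speed limits (rad/s): [2.22, 2.22, 2.57, 3.14, 3.14, 3.14].

## Interface

Orientations are given as [roll, pitch, yaw] about the fixed x, y, z axes, in that order (R = Rz(yaw) Ry(pitch) Rx(roll)).
In Python, from cell import manip, camera, search_frame, masks_of, tip_of gives the robot as it stands.
- The arm moves only by the tool send_rows, never from a script. Its argument "plan" is a list of rows, each an object with "travel": the shift along the tool's x, y, z in mm, a list of three; "delta_rot": the turn, a rotation vector about the tool's x, y, z in degrees, a list of three; "fingers": the gripper's target within -1 to 1 (shut at 1, half-way at 0, fully open at -1). In form: [{"travel": [dx, dy, dz], "delta_rot": [wx, wy, wz], "fingers": fingers}, ...]. A call has 1 to 20 rows; each row shifts and turns the commanded pose from where the row before left it, along the tool's axes as they then stand; what a row does not reach is not made up. A row lasts 1/8 s, in which the tool goes at most 62.5 mm and 10.7 degrees, less where a joint would pass 70% of its speed; a pose out of reach is approached as far as the arm can. A call is refused whole if a number of a shift passes 62.5 or a number of a turn 10.7, either way. A call with a gripper value outside its range is refused whole. The fingers move at their own pace and stop on an object; "grip_force" is the grip in N (left out, the last holds). Time passes only in rows, so rows that do not move let the fingers close. It gives the time, the measured TCP pose, the force and the opening at its end, in the units of the state.
- manip.read_state(): the state, without advancing time (a new reading comes with each control period).
- camera(name): name is "side" or "top" or "wrist"; returns a dict with "color" (480x640x3 uint8, red, green, blue), "z_map" (480x640 float32, mm along the optical axis (not along the pixel's ray), 0 where there is no reading), "fov_y" (degrees; the focal length in pixels is half the picture's height over the tangent of half this angle, whatever the lens; pixels are square), "cx", "cy" (the principal point, pixels), "world_from_camera" (4x4, takes a point from camera to world coordinates); the wrist camera has in their place "tool_from_camera" (4x4, takes a point from camera to tool coordinates, whose origin is the TCP and whose axes are the flange's). Camera axes: x right, y up, looking along -z (the intrinsics and any distortion apply to the point x, -y, -z); pixel columns grow to the right and rows downward; lengths in mm; the calibration is good to about 2 mm. A picture is of the moment at which its call begins: read the wrist's pose just before it.
- manip.sign_off(): hands the job in, once; it reports no verdict.
Trained networks look in the newest picture that a camera, given by its name, has taken for a name from the list of things; names that differ only in an ending like _2 or _b are one class to them, and where a whole thing is asked for, a point or a joint stands for the part that bears it (a point fixed in the world has none). Each returns a list of dicts, best first, with "confidence" (0 to 1); they miss things now and then, are a little off and sometimes report something else, mostly with a low value. They report only what shows in the picture. A call takes as long as a camera call.
- search_frame(name, camera): "at" ([x, y, z] in mm, in the coordinates of the camera as it stood for that picture, good to about 4 mm: the middle of the surface that is visible of it).
- masks_of(name, camera): "region" (480x640 bool, what is visible of it).
- tip_of(name, camera): "at" ([x, y, z] in mm, in the coordinates of the camera as it stood for that picture, good to about 4 mm: a listed point, or the origin of a listed thing).
The state is a dict: "clock": time; "joints": joint angles; "qd": joint speeds; "effort": joint torques, N m; "eef_pos": TCP position; "eef_rot": TCP orientation; "wrist_force": force on the tool from outside, world axes, zero at the start; "moment": the same for the moment, N m; "finger_gap": finger opening in mm.
Only numpy, scipy, OpenCV 4.12 (cv2) and the standard library are available. Lean on these libraries where they do the work, as an engineer would, in place of code of your own. Each camera call takes 0.05 s, during which the arm holds its last target. There are 200 camera calls.

## Task

Take the loose white cover off the pins of the grey junction box by its black handle, lifting it level, and lay it flat, handle up, in the middle of the pile of blue log books; set it down gently (the pile's height differs from day to day), do not drop it. Then throw the red switch lever inside the open box fully over to its other stop, and leave the other things on the bench where they are.

Things in the scene. Friction and masses are not known exactly. Their poses are not given: they have to be found in the camera images.
- housing: Fixed grey open-topped junction box, 126 (x) x 180 (y) x 75 mm high, walls and floor 5 mm; origin at the centre of its underside, z up. Two upright steel pins, 7 mm diameter, tapered tips, rise 15 mm above its rim on corner posts (22 x 22 mm, as high as the rim) at (x, y) = (+46, +73) and (-46, -73) mm. The red switch lever stands inside at the centre.
- cover: Loose white cover plate, 126 (x) x 180 (y) x 5 mm, about 0.35 kg, origin at the centre of its underside, axes as the box's when seated. It starts lying on the box's rim, with the two pins passing through its 10 mm holes (1.5 mm play all round; pins end 10 mm above its top face).
- cover_handle (a point): Centre of the grip bar of the cover's black bridge handle: bar 12 mm wide (x) x 96 mm long (y) x 14 mm high, its centre 34 mm above the cover's underside, its top 41 mm above it; legs under its ends leave 66 mm free between them along y and 22 mm free beneath. Axes as the cover's: pinch the bar across x.
- pile: Fixed pile of dark blue log books, about 148 mm x 210 mm, standing 34 to 68 mm above the bench (differs each time). Its x axis is its long (210 mm) direction.
- pile_top (a point): Centre of the flat top face of the pile.
- lever (a joint): Red switch lever in the box, hinged about a line along the box's x axis, 27 mm above its underside. 0 = leaning 0.5 rad towards the box's -y, 1.0 rad = stop on the other side, leaning 0.5 rad towards +y; it starts within 0.12 of 0. It needs 2 N at its bar square to the lever, up to some 8 N when pushed level by a finger that rubs on it; it stays where it is left.
- lever_bar (a point): Centre of the lever's red cross bar: 12 mm diameter, 44 mm long along the box's x axis, 36 mm from the hinge; its centre is 59 mm above the box's underside and 17 mm to -y of the box centre at joint 0, 17 mm to +y at joint 1.0, and 63 mm high half-way.
- petri_dish: Bystander: closed dish, 60 mm diameter, 13 mm high; origin at its underside.
- timer: Bystander: white bench timer, 60 x 66 x 18 mm; origin at its underside.
- beaker: Bystander: glass beaker, 71 mm diameter, 92 mm high; origin at its underside.
- pipette_bulb: Bystander: red rubber bulb, 56 mm diameter, 82 mm high; origin at its underside.
- marker: Bystander: black pen with a blue end, 132 mm long, 14 mm thick; origin at its underside.
- box_rim (a point): Centre of the box's open top, level with its rim, 75 mm above its underside; axes as the box's. Inside, apart from the lever, all is free at |x| < 34, |y| < 85 mm down to 41 mm below the rim; lower down are black switch cheeks (|x| 14 to 20, |y| up to 25 mm) and white terminal strips along the long walls.

How it is judged (in metres and radians):
On the way, in this order (a step that is already met when the one before it is completed fails the run):
1. the cover is lifted clear of the pins (z of cover in the frame of housing above 0.1 m and angle between cover's own z axis and vertical below 0.3 rad), for 0.1 s.
2. the cover lies flat, handle up, on the middle of the pile, released (horizontal distance between cover and pile_top below 0.05 m and z of cover in the frame of pile_top below 0.006 m and angle between cover's own z axis and vertical below 0.08 rad and contact force between cover and pile above 1 N and contact force between cover and the arm below 0.2 N and contact force between cover and the fingers below 0.2 N and linear speed of cover below 0.02 m/s), for 0.2 s.
3. the lever is thrown to its other stop (value of joint lever above 0.85 rad), for 0.2 s.
At the end, for the whole second after the job is handed in: The cover rests flat (within 0.08 rad), handle up, on the pile, its centre within 50 mm of the middle of the pile's top, at rest; the lever is past 0.85 rad of its 1.0 rad travel (horizontal distance between cover and pile_top below 0.05 m and z of cover in the frame of pile_top below 0.006 m and angle between cover's own z axis and vertical below 0.08 rad and contact force between cover and pile above 1 N and linear speed of cover below 0.02 m/s and value of joint lever above 0.85 rad); the robot touches nothing.
It fails at once if the cover is dropped: it moves faster than 0.5 m/s (a fall of about 13 mm) while nothing holds it (contact force between cover and the fingers below 0.1 N and linear speed of cover above 0.5 m/s).
It fails at once if the cover is pressed on the pile with more than 50 N (contact force between cover and pile above 50 N).
It fails at once if the cover is tipped by more than 0.6 rad (angle between cover's own z axis and vertical above 0.6 rad).
It fails at once if a bystander is moved by more than 30 mm (distance of any of petri_dish, timer, beaker, pipette_bulb, marker from where it was at the start of the episode above 0.03 m).
It also fails if it takes over 54 s, if anything falls off the work surface, if the arm or the gripper's body presses on something with over 40 N, if the wrist force passes 120 N, or if a joint passes its speed limit or range.

## Working session

There is one attempt and no reset: what is moved stays moved. The work goes in short steps, Python scripts to look and compute and a tool call to move; the robot and the scene stay as the last step left them, time stands still between calls to the robot, and variables do not carry over. Pictures are saved under pics/ and viewed, about 8 in all and at most 12, crops included, and the job is handed in when it is done.

Besides the shell and the picture viewer there is one more tool, called after "Request:" by a JSON object that holds its "name" and its "arguments". send_rows: Moves the arm, as the interface text tells. Its arguments: {"type":"object","properties":{"plan":{"type":"array"},"grip_force":{"type":"number"}},"required":["plan"]}

```bash
ls; mkdir -p pics; cat > h.py <<'E'
import numpy as np, cv2
from scipy.spatial.transform import Rotation as R
from cell import manip, camera, search_frame, masks_of, tip_of
def T_of(name,c,st=None):
    if name!='wrist': return np.array(c['world_from_camera'])
    T=np.eye(4);T[:3,:3]=R.from_euler('xyz',st['eef_rot']).as_matrix();T[:3,3]=st['eef_pos']
    return T@np.array(c['tool_from_camera'])
def w(T,p): return (T[:3,:3]@np.asarray(p,float).T).T+T[:3,3]
def cloud(c,T):
    z=c['z_map'];f=240/np.tan(np.radians(c['fov_y'])/2)
    v,u=np.mgrid[:480,:640]
    P=np.stack([(u-c['cx'])*z/f,-(v-c['cy'])*z/f,-z],-1)
    return P@T[:3,:3].T+T[:3,3]
def save(c,n): cv2.imwrite('pics/'+n,c['color'][...,::-1])
E
python3 - <<'E'
from h import *
st=manip.read_state();print(st, manip.tip_reach)
for n in('top','side'):
    c=camera(n);T=T_of(n,c);save(c,n+'0.png');print(n,{k:c[k] for k in c if k not in('color','z_map')})
    for o in('cover_handle','cover','housing','box_rim','pile','pile_top','lever_bar','petri_dish','timer','beaker','pipette_bulb','marker'):
        print(o,[(round(d['confidence'],2),w(T,d['at']).round(0).tolist()) for d in tip_of(o,n)[:2]])
E
```

```text
pics
{'clock': 0.0, 'joints': array([ 1.13241606e+00,  3.00471424e-01,  1.52159173e+00,  1.79105222e-05,
        1.32073879e+00, -6.65975061e-02]), 'qd': array([-0.0002219 , -0.00127755,  0.0005394 ,  0.00019938, -0.00026952,
       -0.00061458]), 'effort': array([-1.28942604e-03, -5.31796539e+01, -3.52737772e+01,  7.07698753e-02,
        2.42694304e-02, -1.37886700e-04]), 'eef_pos': array([199.67148272, 512.15367889, 186.48167463]), 'eef_rot': array([-3.14038720e+00, -9.77857140e-05,  2.76980539e+00]), 'wrist_force': array([ 0.36072418, -1.1311249 ,  0.42558105]), 'moment': array([ 0.03094307,  0.04282133, -0.04501379]), 'finger_gap': 94.14585729858739} 19.0
top {'fov_y': 56.82693979178182, 'cx': 323.244784243389, 'cy': 234.63687216323888, 'world_from_camera': array([[-2.25323456e-02,  9.96461319e-01, -8.09761285e-02,
         5.37053086e+02],
       [-9.99742460e-01, -2.22392400e-02,  4.51985256e-03,
         6.54798241e+01],
       [ 2.70301069e-03,  8.10571168e-02,  9.96705793e-01,
         1.09831193e+03],
       [ 0.00000000e+00,  0.00000000e+00,  0.00000000e+00,
         1.000
[... 652 characters left out ...]
     [-2.72199930e-01, -5.55250183e-01,  7.85878128e-01,
         1.13454084e+03],
       [ 2.23221387e-02,  8.12853259e-01,  5.82040636e-01,
         8.53833458e+02],
       [ 0.00000000e+00,  0.00000000e+00,  0.00000000e+00,
         1.00000000e+00]])}
cover_handle [(0.98, [476.0, 236.0, 104.0])]
cover [(0.74, [475.0, 235.0, 75.0])]
housing [(0.83, [475.0, 237.0, 1.0])]
box_rim []
pile [(0.86, [452.0, -302.0, -1.0])]
pile_top [(0.87, [453.0, -298.0, 70.0])]
lever_bar [(0.65, [475.0, 236.0, 76.0])]
petri_dish [(0.88, [466.0, -13.0, -1.0])]
timer [(0.75, [486.0, 470.0, -2.0])]
beaker [(0.87, [705.0, -310.0, 0.0])]
pipette_bulb [(0.57, [761.0, 28.0, 1.0])]
marker [(0.46, [709.0, 148.0, 4.0])]
```

View pics/top0.png

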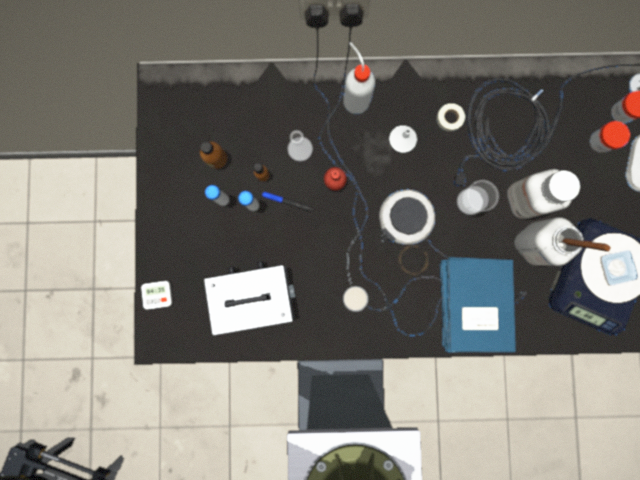

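```bash
python3 - <<'E'
from h import *
for n in('top','side'):
    c=camera(n);T=T_of(n,c);P=cloud(c,T);print(n)
    for o,lo,hi in(('cover_handle',95,130),('cover',70,90),('pile',28,75),('housing',70,90)):
        for d in masks_of(o,n)[:1]:
            m=d['region'];q=P[m];zs=q[:,2];ok=(zs>lo)&(zs<hi)
            q=q[ok]
            if o=='cover_handle': q=q[q[:,2]>np.percentile(q[:,2],95)-9]
            if len(q)<20: print(o,'few');continue
            r=cv2.minAreaRect(q[:,:2].astype(np.float32))
            print(o,round(d['confidence'],2),m.sum(),'z med',np.percentile(q[:,2],[5,50,95]).round(1),'mean',q.mean(0).round(1),'rect',np.round(r[0],1),np.round(r[1],1),round(r[2],1))
E
```

```text
top
cover_handle 0.64 4415 z med [112.6 115.8 118.7] mean [475.8 235.4 115.7] rect [475.7 235.4] [12.1 95.3] 8.5
cover 0.81 4405 z med [77.3 80.5 83.6] mean [475.1 234.6  80.5] rect [475.5 235.5] [126.  180.7] 8.6
pile 0.71 6623 z med [48.1 67.5 70.7] mean [ 450.9 -294.4   65.6] rect [ 451.5 -298.4] [156.  221.7] 89.8
housing 0.86 330 z med [72.2 79.7 88.8] mean [476.7 192.5  80.6] rect [505.6 212.6] [191.5  75.3] 66.5
side
cover_handle 0.58 3481 z med [112.9 115.8 118.8] mean [475.4 241.9 115.8] rect [476.  238.8] [11.8 95.2] 8.5
cover 0.91 3589 z med [77.6 80.5 83.2] mean [474.8 246.6  80.5] rect [476.4 237.2] [126.  186.3] 8.6
pile 0.87 3492 z med [33.1 66.7 70.5] mean [ 449.2 -273.1   60.1] rect [ 445.8 -321.2] [219.3 220.1] 86.1
housing 0.57 1819 z med [70.2 73.1 85.7] mean [468.2 311.8  74.3] rect [480.3 249.4] [121.5 166.4] 12.3
```

The top view shows the cover on the box at about (248,300), handle bar from (226,303) to (270,296). The blue pile is at (478,305), the timer at (156,295) and the dish at (355,298). The networks agree with this: bar top at 116 mm, plate at 80 mm, pile top at about 67.5 mm. I'm turning to yaw 98.5° and moving to hover above the handle.

Request:
{"name": "send_rows", "arguments": {"plan": [{"travel":[0,0,0],"delta_rot":[0,0,7.5],"fingers":-1},{"travel":[0,0,0],"delta_rot":[0,0,7.5],"fingers":-1},{"travel":[0,0,0],"delta_rot":[0,0,7.5],"fingers":-1},{"travel":[0,0,0],"delta_rot":[0,0,7.5],"fingers":-1},{"travel":[0,0,0],"delta_rot":[0,0,7.5],"fingers":-1},{"travel":[0,0,0],"delta_rot":[0,0,7.5],"fingers":-1},{"travel":[0,0,0],"delta_rot":[0,0,7.5],"fingers":-1},{"travel":[0,0,0],"delta_rot":[0,0,7.7],"fingers":-1},{"travel":[-31.5,23.2,0],"delta_rot":[0,0,0],"fingers":-1},{"travel":[-31.5,23.2,0],"delta_rot":[0,0,0],"fingers":-1},{"travel":[-31.5,23.2,0],"delta_rot":[0,0,0],"fingers":-1},{"travel":[-31.5,23.2,0],"delta_rot":[0,0,0],"fingers":-1},{"travel":[-31.5,23.2,0],"delta_rot":[0,0,0],"fingers":-1},{"travel":[-31.5,23.2,0],"delta_rot":[0,0,0],"fingers":-1},{"travel":[-31.5,23.2,0],"delta_rot":[0,0,0],"fingers":-1},{"travel":[-31.5,23.2,0],"delta_rot":[0,0,0],"fingers":-1},{"travel":[-31.5,23.2,0],"delta_rot":[0,0,0],"fingers":-1},{"travel":[-31.5,23.2,0],"delta_rot":[0,0,0],"fingers":-1},{"travel":[0,0,0],"delta_rot":[0,0,0],"fingers":-1},{"travel":[0,0,0],"delta_rot":[0,0,0],"fingers":-1}], "grip_force": 40}}

```text
clock: 4.3
eef_pos: [475.4, 235.5, 187.0]
eef_rot: [-3.141, -0.0, 1.719]
wrist_force: [-0.1, 0.8, 0.4]
finger_gap: 93.9
```

```bash
python3 - <<'E'
from h import *
st=manip.read_state();print(st['clock'],st['eef_pos'],st['eef_rot'])
c=camera('wrist');T=T_of('wrist',c,st);P=cloud(c,T);save(c,'w1.png')
for d in tip_of('cover_handle','wrist')[:2]: print(d['confidence'],w(T,d['at']))
m=(P[...,2]>108)&(P[...,2]<122)&(np.hypot(P[...,0]-475,P[...,1]-235)<62)
q=P[m]
if len(q)>20:
    r=cv2.minAreaRect(q[:,:2].astype(np.float32));print('bar',len(q),np.median(q[:,2]),r)
c=camera('top');T=T_of('top',c);P=cloud(c,T)
m=(P[...,2]>60)&(P[...,2]<75)&(abs(P[...,0]-451)<120)&(abs(P[...,1]+300)<95)
q=P[m];print('pile',np.median(q[:,2]),cv2.minAreaRect(q[:,:2].astype(np.float32)),np.percentile(q,[1,99],axis=0))
# height map around the pile
for x in range(320,660,40):
    print(x,[ (lambda s:int(s.max()) if len(s) else -1)(P[...,2][(abs(P[...,0]-x)<20)&(abs(P[...,1]-y)<20)]) for y in range(-60,-541,-40)])
E
```

```text
4.3 [475.39744564 235.49160687 186.98782845] [-3.14131228e+00 -9.20974723e-05  1.71903951e+00]
0.79 [477.91307365 235.01427971 110.15748807]
bar 1973 115.63750825647446 ((474.3823547363281, 235.78494262695312), (11.686684608459473, 94.97193908691406), 8.299636840820312)
pile 67.7162647259288 ((449.24383544921875, -301.3018798828125), (149.84405517578125, 208.86964416503906), 88.72736358642578) [[ 346.98752696 -373.1174421    63.2846815 ]
 [ 552.54272956 -227.62639445   72.20292207]]
320 [6, 4, 4, 5, 4, 6, 5, 3, 6, 5, 5, 7, 4]
360 [5, 5, 6, 6, 72, 72, 72, 74, 72, 5, 5, 5, 4]
400 [6, 10, 7, 7, 74, 72, 74, 73, 71, 5, 5, 36, 57]
440 [13, 10, 5, 5, 72, 72, 73, 74, 70, 16, 32, 67, 65]
480 [14, 8, 7, 5, 73, 73, 72, 73, 71, 18, 4, 58, 74]
520 [7, 4, 6, 6, 72, 73, 72, 74, 71, 6, 112, 56, 75]
560 [4, 5, 6, 5, 73, 74, 72, 71, 72, 153, 183, 221, 80]
600 [24, 36, 41, 40, 13, 5, 5, 8, 6, 156, 182, 210, 54]
640 [16, 44, 48, 44, 35, 5, 5, 6, 4, 126, 148, 129, 35]
```

Wrist view agrees within 1.5 mm. Descending and gripping.

Request:
{"name": "send_rows", "arguments": {"plan": [{"travel":[0,0,15],"delta_rot":[0,0,0],"fingers":-1},{"travel":[0,0,15],"delta_rot":[0,0,0],"fingers":-1},{"travel":[0,0,15],"delta_rot":[0,0,0],"fingers":-1},{"travel":[0,0,15],"delta_rot":[0,0,0],"fingers":-1},{"travel":[0,0,12],"delta_rot":[0,0,0],"fingers":-1},{"travel":[0,0,6],"delta_rot":[0,0,0],"fingers":-1},{"travel":[0,0,0],"delta_rot":[0,0,0],"fingers":0.5},{"travel":[0,0,0],"delta_rot":[0,0,0],"fingers":0.6},{"travel":[0,0,0],"delta_rot":[0,0,0],"fingers":0.7},{"travel":[0,0,0],"delta_rot":[0,0,0],"fingers":1},{"travel":[0,0,0],"delta_rot":[0,0,0],"fingers":1},{"travel":[0,0,0],"delta_rot":[0,0,0],"fingers":1},{"travel":[0,0,0],"delta_rot":[0,0,0],"fingers":1},{"travel":[0,0,0],"delta_rot":[0,0,0],"fingers":1}], "grip_force": 40}}

```text
clock: 6.2
eef_pos: [475.8, 235.2, 109.0]
eef_rot: [-3.142, 0.0, 1.719]
wrist_force: [0.7, -1.0, -0.1]
finger_gap: 17.6
```

Request:
{"name": "send_rows", "arguments": {"plan": [{"travel":[0,0,0],"delta_rot":[0,0,0],"fingers":1},{"travel":[0,0,0],"delta_rot":[0,0,0],"fingers":1},{"travel":[0,0,0],"delta_rot":[0,0,0],"fingers":1}]}}

```text
clock: 6.58
eef_pos: [475.8, 235.2, 109.1]
eef_rot: [-3.142, -0.0, 1.719]
wrist_force: [0.8, -0.6, 0.1]
finger_gap: 0.5
```

```bash
python3 - <<'E'
from h import *
st=manip.read_state()
c=camera('wrist');save(c,'w2.png')
s=camera('side');T=T_of('side',s);P=cloud(s,T)
im=np.hstack([cv2.resize(c['color'],(400,300)),cv2.resize(s['color'][150:360,250:530],(400,300))])
cv2.imwrite('pics/a2.png',im[...,::-1])
for n in('side','wrist'):
  Tn=T if n=='side' else T_of('wrist',c,st)
  for o in('cover_handle','cover'):
    print(n,o,[(round(d['confidence'],2),w(Tn,d['at']).round(0).tolist()) for d in tip_of(o,n)[:2]])
E
```

```text
side cover_handle [(0.83, [476.0, 237.0, 106.0])]
side cover [(0.57, [474.0, 234.0, 75.0])]
wrist cover_handle [(0.9, [476.0, 240.0, 111.0])]
wrist cover []
```

View pics/a2.png

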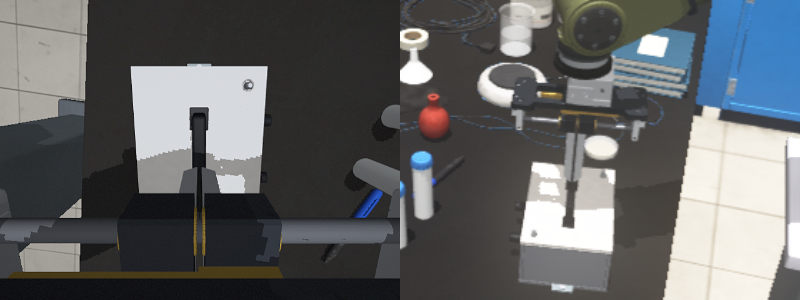

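The gap reading of 0.5 mm contradicts a 12 mm bar between the pads. In the picture the fingers at (200,200) seem to sit over the bar, so I'm zooming in at the tips.

```bash
python3 - <<'E'
from h import *
c=cv2.imread('pics/w2.png')[200:480,200:440]
s=camera('side');P=cloud(s,T_of('side',s))
im=np.hstack([cv2.resize(c,(390,455)),cv2.resize(s['color'][235:330,330:410,::-1],(383,455),interpolation=cv2.INTER_CUBIC)])
cv2.imwrite('pics/a3.png',im)
# heights down a column through the fingers, rotated into the box frame
Q=(P-[475.8,235.4,0])@R.from_euler('z',8.5,degrees=True).as_matrix()
m=(abs(Q[...,0])<25)&(abs(Q[...,1])<60)&(Q[...,2]>84)&(Q[...,2]<180)
for z in range(84,180,6):
    k=m&(Q[...,2]>=z)&(Q[...,2]<z+6)
    if k.sum(): print(z,k.sum(),'x',np.percentile(Q[k][:,0],[2,50,98]).round(0),'y',np.percentile(Q[k][:,1],[2,50,98]).round(0))
print(manip.read_state()['finger_gap'])
E
```

```text
84 28 x [-18.  -2.  18.] y [-47.  48.  55.]
90 14 x [-4.  0.  5.] y [46. 48. 51.]
96 13 x [-5. -0.  6.] y [47. 48. 49.]
102 12 x [-4.  1.  6.] y [46. 48. 51.]
108 34 x [-5.  1.  7.] y [-11.  46.  51.]
114 93 x [-5.  1.  6.] y [-9. 20. 48.]
120 1 x [4. 4. 4.] y [42. 42. 42.]
126 7 x [-7.  0.  5.] y [ 3.  7. 10.]
132 21 x [-9.  2. 13.] y [ 6.  8. 11.]
138 28 x [-11.   0.  12.] y [ 5.  8. 12.]
144 32 x [-11.   0.  12.] y [ 6.  8. 11.]
150 28 x [-10.   1.  11.] y [ 5.  8. 11.]
156 31 x [-10.  -2.  12.] y [ 5.  8. 11.]
162 24 x [-10.   2.  12.] y [ 5.  8. 11.]
168 35 x [-11.   3.  13.] y [ 5.  8. 12.]
174 28 x [-10.  -0.  13.] y [ 6.  9. 12.]
0.2689456861174101
```

View pics/a3.png

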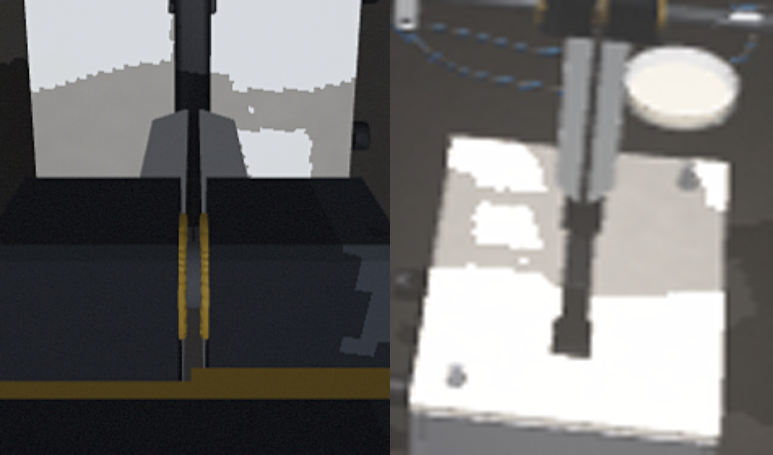

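The fingers closed in the air above the bar: side depth puts the tips at about z 128 instead of 90. I'm checking where the tips stand in the tool frame.

```bash
python3 - <<'E'
from h import *
print(manip.tip_reach, [a for a in dir(manip) if a[0]!='_'])
st=manip.read_state();print(st['eef_pos'])
c=camera('wrist');Q=cloud(c,np.array(c['tool_from_camera']))
print(np.array(c['tool_from_camera']).round(3))
for v in range(255,330,6): print(v,[Q[v,u].round(0).tolist() for u in (296,304,328,340)])
s=camera('side');P=cloud(s,T_of('side',s))
for v in range(255,292,3): print(v,[P[v,u].round(0).tolist() for u in (369,371,374,377)])
E
```

```text
19.0 ['Unreachable', 'read_state', 'sign_off', 'tip_reach']
[475.81030087 235.13911418 109.03021664]
[[ 0.00000e+00  9.72000e-01  2.37000e-01  6.75130e+01]
 [ 1.00000e+00 -0.00000e+00  1.00000e-03 -6.99000e-01]
 [ 1.00000e-03  2.37000e-01 -9.72000e-01 -1.97487e+02]
 [ 0.00000e+00  0.00000e+00  0.00000e+00  1.00000e+00]]
255 [[1.0, -15.0, 29.0], [1.0, -10.0, 30.0], [12.0, 4.0, -6.0], [1.0, 13.0, 29.0]]
261 [[-3.0, -15.0, 29.0], [-3.0, -10.0, 30.0], [8.0, 4.0, -6.0], [-3.0, 13.0, 30.0]]
267 [[-7.0, -15.0, 29.0], [-7.0, -10.0, 29.0], [4.0, 4.0, -5.0], [-7.0, 13.0, 30.0]]
273 [[9.0, -12.0, -27.0], [8.0, -8.0, -26.0], [8.0, 4.0, -26.0], [8.0, 9.0, -26.0]]
279 [[8.0, -11.0, -34.0], [8.0, -8.0, -35.0], [9.0, 3.0, -35.0], [9.0, 9.0, -36.0]]
285 [[9.0, -11.0, -43.0], [9.0, -7.0, -43.0], [9.0, 3.0, -44.0], [68.0, -1.0, -197.0]]
291 [[8.0, -10.0, -49.0], [8.0, -7.0, -49.0], [8.0, 3.0, -49.0], [9.0, 8.0, -50.0]]
297 [[9.0, -10.0, -56.0], [9.0, -7.0, -57.0], [9.0, 3.0, -56.0], [9.0, 8.0, -56.0]]
303 [[8.0, -10.0, -62.0], [9.0, -7.0, -63.0], [9.0, 3.0, -63.0], [8.0, 8.0, -62.0]]
309 [[33.0, -6.0, 
[... 889 characters left out ...]
5.0, 148.0], [473.0, 158.0, 81.0]]
273 [[478.0, 242.0, 136.0], [473.0, 246.0, 140.0], [467.0, 246.0, 142.0], [472.0, 167.0, 80.0]]
276 [[477.0, 242.0, 129.0], [473.0, 242.0, 130.0], [476.0, 179.0, 80.0], [469.0, 179.0, 81.0]]
279 [[478.0, 235.0, 115.0], [473.0, 237.0, 118.0], [474.0, 189.0, 80.0], [468.0, 187.0, 80.0]]
282 [[475.0, 248.0, 118.0], [471.0, 245.0, 116.0], [472.0, 199.0, 80.0], [465.0, 199.0, 81.0]]
285 [[473.0, 255.0, 116.0], [469.0, 255.0, 117.0], [470.0, 208.0, 79.0], [463.0, 209.0, 81.0]]
288 [[472.0, 262.0, 114.0], [468.0, 262.0, 115.0], [468.0, 218.0, 80.0], [462.0, 217.0, 80.0]]
291 [[470.0, 272.0, 115.0], [466.0, 273.0, 117.0], [465.0, 231.0, 83.0], [460.0, 227.0, 81.0]]
```

Both cameras put the tips at tool z ≈ −19, so they are 19 mm behind the reported TCP, not ahead of it as stated. I'll work from the measured tips. Reopening and going 35 mm lower puts the tips at about z 93.

Request:
{"name": "send_rows", "arguments": {"plan": [{"travel":[0,0,0],"delta_rot":[0,0,0],"fingers":-0.1},{"travel":[0,0,0],"delta_rot":[0,0,0],"fingers":-0.1},{"travel":[0,0,0],"delta_rot":[0,0,0],"fingers":-0.1},{"travel":[0,0,0],"delta_rot":[0,0,0],"fingers":-0.1},{"travel":[0,0,0],"delta_rot":[0,0,0],"fingers":-0.1},{"travel":[0,0,0],"delta_rot":[0,0,0],"fingers":-0.1},{"travel":[0,0,7],"delta_rot":[0,0,0],"fingers":-0.1},{"travel":[0,0,7],"delta_rot":[0,0,0],"fingers":-0.1},{"travel":[0,0,7],"delta_rot":[0,0,0],"fingers":-0.1},{"travel":[0,0,7],"delta_rot":[0,0,0],"fingers":-0.1},{"travel":[0,0,7],"delta_rot":[0,0,0],"fingers":-0.1},{"travel":[0,0,0],"delta_rot":[0,0,0],"fingers":-0.1}]}}

```text
clock: 8.52
eef_pos: [475.5, 235.0, 73.4]
eef_rot: [-3.141, 0.0, 1.719]
wrist_force: [-0.5, -0.4, 0.2]
finger_gap: 51.8
```

Request:
{"name": "send_rows", "arguments": {"plan": [{"travel":[0,0,0],"delta_rot":[0,0,0],"fingers":1},{"travel":[0,0,0],"delta_rot":[0,0,0],"fingers":1},{"travel":[0,0,0],"delta_rot":[0,0,0],"fingers":1},{"travel":[0,0,0],"delta_rot":[0,0,0],"fingers":1},{"travel":[0,0,0],"delta_rot":[0,0,0],"fingers":1},{"travel":[0,0,0],"delta_rot":[0,0,0],"fingers":1},{"travel":[0,0,0],"delta_rot":[0,0,0],"fingers":1}], "grip_force": 40}}

```text
clock: 9.4
eef_pos: [475.8, 235.2, 74.1]
eef_rot: [3.142, -0.0, 1.719]
wrist_force: [-0.6, -0.7, 1.3]
finger_gap: 12.2
```

Gap 12.2 mm, so the bar is held. Lifting level.

Request:
{"name": "send_rows", "arguments": {"plan": [{"travel":[0,0,-3],"delta_rot":[0,0,0],"fingers":1},{"travel":[0,0,-4],"delta_rot":[0,0,0],"fingers":1},{"travel":[0,0,-5],"delta_rot":[0,0,0],"fingers":1},{"travel":[0,0,-6],"delta_rot":[0,0,0],"fingers":1},{"travel":[0,0,-6],"delta_rot":[0,0,0],"fingers":1},{"travel":[0,0,-6],"delta_rot":[0,0,0],"fingers":1},{"travel":[0,0,-8],"delta_rot":[0,0,0],"fingers":1},{"travel":[0,0,-8],"delta_rot":[0,0,0],"fingers":1},{"travel":[0,0,-8],"delta_rot":[0,0,0],"fingers":1},{"travel":[0,0,-8],"delta_rot":[0,0,0],"fingers":1},{"travel":[0,0,-6],"delta_rot":[0,0,0],"fingers":1},{"travel":[0,0,0],"delta_rot":[0,0,0],"fingers":1},{"travel":[0,0,0],"delta_rot":[0,0,0],"fingers":1}]}}

```text
clock: 11.02
eef_pos: [475.7, 235.1, 141.8]
eef_rot: [-3.141, 0.0, 1.719]
wrist_force: [0.6, -0.2, -3.7]
finger_gap: 11.4
```

```bash
python3 - <<'E'
from h import *
s=camera('side');t=camera('top');print(manip.read_state()['eef_pos'],manip.read_state()['finger_gap'],manip.read_state()['wrist_force'])
im=np.hstack([cv2.resize(s['color'][120:360,220:540],(400,300)),cv2.resize(t['color'][230:350,160:320],(400,300))])
cv2.imwrite('pics/a4.png',im[...,::-1])
for n,c in(('side',s),('top',t)):
    T=T_of(n,c)
    P=cloud(c,T)
    for d in masks_of('cover',n)[:1]:
        q=P[d['region']];q=q[(q[:,2]>130)&(q[:,2]<170)]
        if len(q)>50:
            A=np.c_[q[:,:2]-q[:,:2].mean(0),np.ones(len(q))];k=np.linalg.lstsq(A,q[:,2],rcond=None)[0]
            print(n,'cover top z',k[2],'slopes',k[:2],cv2.minAreaRect(q[:,:2].astype(np.float32)))
    for o in('lever_bar','lever'):print(n,o,[(round(d['confidence'],2),w(T,d['at']).round(0).tolist()) for d in tip_of(o,n)[:2]])
E
```

```text
[475.66663922 235.09215463 141.71925611] 11.747444892093288 [-2.04817796e-03 -1.07975937e-01 -3.58433702e+00]
side cover top z 148.23180369256124 slopes [3.34593628e-04 1.55633404e-05] ((476.6446228027344, 235.47314453125), (126.03018188476562, 187.67794799804688), 8.389034271240234)
side lever_bar [(0.64, [479.0, 222.0, 58.0]), (0.47, [476.0, 237.0, 78.0])]Traceback (most recent call last):
  File "<stdin>", line 13, in <module>
ValueError: it knows: beaker, box_rim, cover, cover_handle, housing, lever_bar, marker, petri_dish, pile, pile_top, pipette_bulb, timer
```

View pics/a4.png

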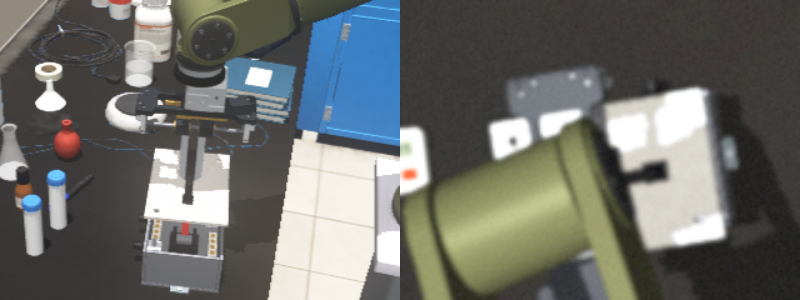

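The cover came off level: underside about 143 mm, slopes under 0.001. In the open box the red lever leans towards the far side at (185,228) in the left half. That gives the bar at (479,222,58), so box +y is world +y and the yaw is 8.5°. Carrying to mid-way and turning there.

Request:
{"name": "send_rows", "arguments": {"plan": [{"travel":[-12,-2.4,0],"delta_rot":[0,0,0],"fingers":1},{"travel":[-25,-4.9,0],"delta_rot":[0,0,0],"fingers":1},{"travel":[-36,-7.1,0],"delta_rot":[0,0,0],"fingers":1},{"travel":[-38,-7.5,0],"delta_rot":[0,0,0],"fingers":1},{"travel":[-38,-7.5,0],"delta_rot":[0,0,0],"fingers":1},{"travel":[-38,-7.5,0],"delta_rot":[0,0,0],"fingers":1},{"travel":[-36,-7.1,0],"delta_rot":[0,0,0],"fingers":1},{"travel":[-25,-4.9,0],"delta_rot":[0,0,0],"fingers":1},{"travel":[-15,-3,0],"delta_rot":[0,0,4],"fingers":1},{"travel":[0,0,0],"delta_rot":[0,0,7],"fingers":1},{"travel":[0,0,0],"delta_rot":[0,0,8.5],"fingers":1},{"travel":[0,0,0],"delta_rot":[0,0,8.5],"fingers":1},{"travel":[0,0,0],"delta_rot":[0,0,8.5],"fingers":1},{"travel":[0,0,0],"delta_rot":[0,0,8.5],"fingers":1},{"travel":[0,0,0],"delta_rot":[0,0,8.5],"fingers":1},{"travel":[0,0,0],"delta_rot":[0,0,8.5],"fingers":1},{"travel":[0,0,0],"delta_rot":[0,0,8.5],"fingers":1},{"travel":[0,0,0],"delta_rot":[0,0,8.5],"fingers":1},{"travel":[0,0,0],"delta_rot":[0,0,8.5],"fingers":1},{"travel":[0,0,0],"delta_rot":[0,0,7],"fingers":1}]}}

```text
clock: 13.72
eef_pos: [463.2, -32.6, 142.0]
eef_rot: [-3.142, 0.0, 0.063]
wrist_force: [0.2, -0.2, -3.6]
finger_gap: 11.5
```

Request:
{"name": "send_rows", "arguments": {"plan": [{"travel":[0,0,0],"delta_rot":[0,0,4],"fingers":1},{"travel":[-1,12,0],"delta_rot":[0,0,0],"fingers":1},{"travel":[-1,25,0],"delta_rot":[0,0,0],"fingers":1},{"travel":[-2,37,0],"delta_rot":[0,0,0],"fingers":1},{"travel":[-2,39,0],"delta_rot":[0,0,0],"fingers":1},{"travel":[-2,39,0],"delta_rot":[0,0,0],"fingers":1},{"travel":[-2,39,0],"delta_rot":[0,0,0],"fingers":1},{"travel":[-2,37,0],"delta_rot":[0,0,0],"fingers":1},{"travel":[-1,25,0],"delta_rot":[0,0,0],"fingers":1},{"travel":[0,15,0],"delta_rot":[0,0,0],"fingers":1},{"travel":[0,0,0],"delta_rot":[0,0,0],"fingers":1},{"travel":[0,0,10],"delta_rot":[0,0,0],"fingers":1},{"travel":[0,0,15],"delta_rot":[0,0,0],"fingers":1},{"travel":[0,0,15],"delta_rot":[0,0,0],"fingers":1},{"travel":[0,0,10],"delta_rot":[0,0,0],"fingers":1},{"travel":[0,0,5],"delta_rot":[0,0,0],"fingers":1},{"travel":[0,0,0],"delta_rot":[0,0,0],"fingers":1},{"travel":[0,0,0],"delta_rot":[0,0,0],"fingers":1}]}}

```text
clock: 15.98
eef_pos: [450.6, -300.8, 87.5]
eef_rot: [3.141, -0.001, -0.0]
wrist_force: [0.1, 0.1, -3.0]
finger_gap: 11.8
```

```bash
python3 - <<'E'
from h import *
st=manip.read_state();print(st['eef_pos'],st['eef_rot'],st['wrist_force'],st['finger_gap'])
for n in('side','top'):
    c=camera(n);T=T_of(n,c);P=cloud(c,T)
    for d in masks_of('cover',n)[:1]:
        q=P[d['region']];q=q[(q[:,2]>85)&(q[:,2]<108)]
        if len(q)>50:
            A=np.c_[q[:,:2]-q[:,:2].mean(0),np.ones(len(q))];k=np.linalg.lstsq(A,q[:,2],rcond=None)[0]
            print(n,'cover top z',k[2],'slopes',k[:2],cv2.minAreaRect(q[:,:2].astype(np.float32)))
E
```

```text
[ 450.55816741 -300.80506906   87.5035443 ] [ 3.14109269e+00 -6.41149360e-04 -4.73817703e-05] [ 0.14962057  0.0512157  -3.04019049] 11.802595013171388
side cover top z 94.08745641334095 slopes [-0.0020835  -0.00478673] ((453.59661865234375, -300.9494323730469), (180.69630432128906, 139.32362365722656), 0.1917056292295456)
```

Underside is at about 89 mm over a pile top of about 67.7 mm. Descending 17 mm, then feeling for contact.

Request:
{"name": "send_rows", "arguments": {"plan": [{"travel":[0,0,5],"delta_rot":[0,0,0],"fingers":1},{"travel":[0,0,5],"delta_rot":[0,0,0],"fingers":1},{"travel":[0,0,4],"delta_rot":[0,0,0],"fingers":1},{"travel":[0,0,2],"delta_rot":[0,0,0],"fingers":1},{"travel":[0,0,1],"delta_rot":[0,0,0],"fingers":1},{"travel":[0,0,0],"delta_rot":[0,0,0],"fingers":1},{"travel":[0,0,0],"delta_rot":[0,0,0],"fingers":1}]}}

```text
clock: 17.05
eef_pos: [450.4, -300.7, 70.2]
eef_rot: [3.141, -0.0, -0.0]
wrist_force: [0.0, 0.5, -3.6]
finger_gap: 11.4
```

Request:
{"name": "send_rows", "arguments": {"plan": [{"travel":[0,0,1],"delta_rot":[0,0,0],"fingers":1},{"travel":[0,0,0.5],"delta_rot":[0,0,0],"fingers":1},{"travel":[0,0,0],"delta_rot":[0,0,0],"fingers":1}]}}

```text
clock: 17.42
eef_pos: [450.3, -300.6, 68.5]
eef_rot: [-3.141, 0.0, -0.0]
wrist_force: [-0.3, -0.0, -3.2]
finger_gap: 11.6
```

Request:
{"name": "send_rows", "arguments": {"plan": [{"travel":[0,0,1],"delta_rot":[0,0,0],"fingers":1},{"travel":[0,0,0],"delta_rot":[0,0,0],"fingers":1}]}}

```text
clock: 17.68
eef_pos: [450.3, -300.6, 67.5]
eef_rot: [-3.142, 0.0, -0.0]
wrist_force: [0.6, 0.2, -3.8]
finger_gap: 11.7
```

Request:
{"name": "send_rows", "arguments": {"plan": [{"travel":[0,0,1],"delta_rot":[0,0,0],"fingers":1},{"travel":[0,0,0],"delta_rot":[0,0,0],"fingers":1}]}}

```text
clock: 17.92
eef_pos: [450.3, -300.6, 66.5]
eef_rot: [3.142, -0.0, -0.0]
wrist_force: [0.2, 0.8, -3.7]
finger_gap: 11.4
```

Request:
{"name": "send_rows", "arguments": {"plan": [{"travel":[0,0,0.7],"delta_rot":[0,0,0],"fingers":1},{"travel":[0,0,0],"delta_rot":[0,0,0],"fingers":1}]}}

```text
clock: 18.18
eef_pos: [450.4, -300.7, 66.5]
eef_rot: [3.141, -0.0, 0.0]
wrist_force: [-3.8, 2.9, 6.1]
finger_gap: 11.9
```

Contact: the vertical force went from −3.7 to +6.1 N. Opening.

Request:
{"name": "send_rows", "arguments": {"plan": [{"travel":[0,0,0],"delta_rot":[0,0,0],"fingers":0.2},{"travel":[0,0,0],"delta_rot":[0,0,0],"fingers":0.2},{"travel":[0,0,0],"delta_rot":[0,0,0],"fingers":0.1},{"travel":[0,0,0],"delta_rot":[0,0,0],"fingers":0},{"travel":[0,0,0],"delta_rot":[0,0,0],"fingers":0},{"travel":[0,0,0],"delta_rot":[0,0,0],"fingers":0}]}}

```text
clock: 18.92
eef_pos: [450.4, -300.6, 65.9]
eef_rot: [3.142, -0.0, -0.0]
wrist_force: [0.2, -0.7, -0.2]
finger_gap: 46.8
```

Request:
{"name": "send_rows", "arguments": {"plan": [{"travel":[0,0,-8],"delta_rot":[0,0,0],"fingers":0},{"travel":[0,0,-15],"delta_rot":[0,0,0],"fingers":0},{"travel":[0,0,-25],"delta_rot":[0,0,0],"fingers":0},{"travel":[0,0,-30],"delta_rot":[0,0,0],"fingers":0.5},{"travel":[0,0,-12],"delta_rot":[0,0,0],"fingers":1},{"travel":[0,0,0],"delta_rot":[0,0,0],"fingers":1}]}}

```text
clock: 19.68
eef_pos: [450.5, -300.8, 156.5]
eef_rot: [3.141, -0.001, -0.0]
wrist_force: [-0.4, -0.9, -0.6]
finger_gap: 20.6
```

```bash
python3 - <<'E'
from h import *
st=manip.read_state();print(st['clock'],st['eef_pos'],st['wrist_force'],st['finger_gap'])
s=camera('side');t=camera('top')
im=np.hstack([cv2.resize(s['color'][60:300,240:560],(400,300)),cv2.resize(s['color'][230:440,260:540],(400,300))])
cv2.imwrite('pics/a5.png',im[...,::-1])
for n,c in(('side',s),('top',t)):
    T=T_of(n,c);P=cloud(c,T)
    for o,lo,hi in(('cover',66,84),('lever_bar',48,75),('housing',71,79)):
      for d in masks_of(o,n)[:1]:
        q=P[d['region']];q=q[(q[:,2]>lo)&(q[:,2]<hi)]
        if len(q)>10:
            A=np.c_[q[:,:2]-q[:,:2].mean(0),np.ones(len(q))];k=np.linalg.lstsq(A,q[:,2],rcond=None)[0]
            print(n,o,round(d['confidence'],2),len(q),'mean',q.mean(0).round(1),'slopes',k[:2].round(3),cv2.minAreaRect(q[:,:2].astype(np.float32)))
    for o in('lever_bar','cover','box_rim','housing'):print(n,o,[(round(d['confidence'],2),w(T,d['at']).round(0).tolist()) for d in tip_of(o,n)[:2]])
    # red pixels inside the box
    rgb=c['color'].astype(int);red=(rgb[...,0]>110)&(rgb[...,1]<70)&(rgb[...,2]<70)&(np.hypot(P[...,0]-475,P[...,1]-235)<60)
    q=P[red]
    if len(q): 
        b=(q-[475.5,235.4,0])@R.from_euler('z',8.5,degrees=True).as_matrix()
        print(n,'red',len(q),'box frame pct',np.percentile(b,[3,50,97],axis=0).round(1).tolist())
E
```

```text
19.675 [ 450.52434789 -300.76442577  156.4921198 ] [-0.37533166 -0.880732   -0.5542222 ] 20.614665110979807
side cover 0.58 1218 mean [ 449.6 -287.8   73.1] slopes [ 0.001 -0.003] ((451.63409423828125, -296.8333740234375), (137.84552001953125, 175.74534606933594), 89.43412017822266)
side lever_bar 0.57 113 mean [481.2 224.1  59.9] slopes [ 0.154 -0.824] ((480.7098388671875, 223.30322265625), (14.901643753051758, 38.81439208984375), 86.16339111328125)
side housing 0.57 727 mean [476.3 249.1  74.8] slopes [0.    0.001] ((476.3277893066406, 237.31692504882812), (126.21979522705078, 185.61398315429688), 8.443166732788086)
side lever_bar [(0.57, [477.0, 218.0, 55.0])]
side cover [(0.77, [451.0, -303.0, 68.0])]
side box_rim [(0.58, [477.0, 237.0, 78.0])]
side housing [(0.61, [479.0, 233.0, 1.0])]
side red 83 box frame pct [[-15.7, -18.8, 39.0], [0.5, -10.5, 56.5], [16.8, -0.8, 64.5]]
top cover 0.6 3046 mean [ 460.7 -290.3   72.7] slopes [0.001 0.003] ((452.6577453613281, -302.5267333984375), (130.7460174560547, 181.5945281982422), 89.75305938720703)
top lever_bar 0.73 98 mean [478.  218.7  63.5] slopes [ 0.066 -0.345] ((477.5007019042969, 221.13128662109375), (42.16346740722656, 16.66420555114746), 7.248724460601807)
top housing 0.89 671 mean [474.9 235.1  75. ] slopes [ 0.002 -0.003] ((475.63970947265625, 235.2698516845703), (126.00212097167969, 179.92259216308594), 8.534819602966309)
top lever_bar [(0.54, [475.0, 220.0, 58.0])]
top cover [(0.75, [451.0, -298.0, 67.0]), (0.32, [705.0, 146.0, 3.0])]
top box_rim [(0.83, [475.0, 236.0, 75.0])]
top housing [(0.56, [477.0, 237.0, -1.0])]
top red 56 box frame pct [[-16.2, -22.5, 11.9], [1.6, -19.3, 64.0], [19.2, -6.8, 67.5]]
```

View pics/a5.png

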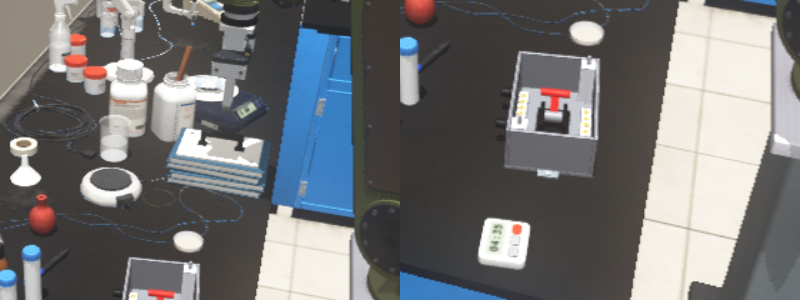

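The cover lies flat on the pile at (451,−301): top z 73, slopes ≤ 0.003, and nothing else disturbed. The lever bar sits at box y ≈ −17, at (557,92) in the right half. I'll push it towards +y with closed fingers coming in behind it.

Request:
{"name": "send_rows", "arguments": {"plan": [{"travel":[1,-15,0],"delta_rot":[0,0,0],"fingers":1},{"travel":[2,-35,0],"delta_rot":[0,0,0],"fingers":1},{"travel":[3,-45,0],"delta_rot":[0,0,0],"fingers":1},{"travel":[3,-45,0],"delta_rot":[0,0,0],"fingers":1},{"travel":[3,-45,0],"delta_rot":[0,0,0],"fingers":1},{"travel":[3,-45,0],"delta_rot":[0,0,0],"fingers":1},{"travel":[3,-45,0],"delta_rot":[0,0,0],"fingers":1},{"travel":[3,-45,0],"delta_rot":[0,0,0],"fingers":1},{"travel":[3,-45,0],"delta_rot":[0,0,0],"fingers":1},{"travel":[3,-45,0],"delta_rot":[0,0,0],"fingers":1},{"travel":[3,-45,0],"delta_rot":[0,0,0],"fingers":1},{"travel":[2.5,-31.6,0],"delta_rot":[0,0,-5],"fingers":1},{"travel":[0,0,0],"delta_rot":[0,0,-9],"fingers":1},{"travel":[0,0,0],"delta_rot":[0,0,-10],"fingers":1},{"travel":[0,0,0],"delta_rot":[0,0,-10],"fingers":1},{"travel":[0,0,0],"delta_rot":[0,0,-10],"fingers":1},{"travel":[0,0,0],"delta_rot":[0,0,-10],"fingers":1},{"travel":[0,0,0],"delta_rot":[0,0,-10],"fingers":1},{"travel":[0,0,0],"delta_rot":[0,0,-10],"fingers":1},{"travel":[0,0,0],"delta_rot":[0,0,-10],"fingers":1}]}}

```text
clock: 22.98
eef_pos: [482.2, 186.6, 155.9]
eef_rot: [3.142, -0.0, 1.472]
wrist_force: [-0.0, -0.1, -1.0]
finger_gap: 0.1
```

Request:
{"name": "send_rows", "arguments": {"plan": [{"travel":[0,0,0],"delta_rot":[0,0,-9],"fingers":1},{"travel":[0,0,0],"delta_rot":[0,0,-5.5],"fingers":1},{"travel":[0,0,0],"delta_rot":[0,0,0],"fingers":1},{"travel":[0,0,0],"delta_rot":[0,0,0],"fingers":1}]}}

```text
clock: 23.48
eef_pos: [482.6, 186.2, 155.9]
eef_rot: [3.142, 0.0, 1.717]
wrist_force: [-0.4, 0.1, -0.5]
finger_gap: 0.3
```

Request:
{"name": "send_rows", "arguments": {"plan": [{"travel":[0,0,15],"delta_rot":[0,0,0],"fingers":1},{"travel":[0,0,20],"delta_rot":[0,0,0],"fingers":1},{"travel":[0,0,20],"delta_rot":[0,0,0],"fingers":1},{"travel":[0,0,20],"delta_rot":[0,0,0],"fingers":1},{"travel":[0,0,15],"delta_rot":[0,0,0],"fingers":1},{"travel":[0,0,12],"delta_rot":[0,0,0],"fingers":1},{"travel":[0,0,12],"delta_rot":[0,0,0],"fingers":1},{"travel":[0,0,8],"delta_rot":[0,0,0],"fingers":1},{"travel":[0,0,4],"delta_rot":[0,0,0],"fingers":1},{"travel":[0,0,0],"delta_rot":[0,0,0],"fingers":1}]}}

```text
clock: 24.72
eef_pos: [482.9, 186.0, 29.9]
eef_rot: [3.142, 0.0, 1.719]
wrist_force: [-0.1, 0.4, 0.3]
finger_gap: 0.1
```

Request:
{"name": "send_rows", "arguments": {"plan": [{"travel":[5,0,0],"delta_rot":[0,0,0],"fingers":1},{"travel":[5,0,0],"delta_rot":[0,0,0],"fingers":1},{"travel":[5,0,0],"delta_rot":[0,0,0],"fingers":1},{"travel":[4,0,0],"delta_rot":[0,0,0],"fingers":1},{"travel":[4,0,0],"delta_rot":[0,0,0],"fingers":1},{"travel":[4,0,0],"delta_rot":[0,0,0],"fingers":1},{"travel":[4,0,0],"delta_rot":[0,0,0],"fingers":1},{"travel":[0,0,0],"delta_rot":[0,0,0],"fingers":1}]}}

```text
clock: 25.72
eef_pos: [478.1, 217.0, 29.7]
eef_rot: [-3.141, -0.0, 1.719]
wrist_force: [-0.2, 0.3, -0.9]
finger_gap: 0.6
```

Request:
{"name": "send_rows", "arguments": {"plan": [{"travel":[4,0,0],"delta_rot":[0,0,0],"fingers":1},{"travel":[4,0,0],"delta_rot":[0,0,0],"fingers":1},{"travel":[4,0,0],"delta_rot":[0,0,0],"fingers":1},{"travel":[4,0,0],"delta_rot":[0,0,0],"fingers":1},{"travel":[2,0,0],"delta_rot":[0,0,0],"fingers":1}]}}

```text
clock: 26.35
eef_pos: [475.4, 234.6, 29.6]
eef_rot: [-3.141, 0.0, 1.719]
wrist_force: [0.3, -3.9, -0.5]
finger_gap: 0.4
```

```bash
cat > lev.py <<'E'
from h import *
st=manip.read_state();print(st['clock'],st['eef_pos'],st['wrist_force'])
for n in('side','top'):
    c=camera(n);T=T_of(n,c);P=cloud(c,T)
    B=lambda p:(np.asarray(p)-[475.6,235.3,0])@R.from_euler('z',8.5,degrees=True).as_matrix()
    print(n,[(round(d['confidence'],2),B(w(T,d['at'])).round(0).tolist()) for d in tip_of('lever_bar',n)[:2]])
    rgb=c['color'].astype(int);red=(rgb[...,0]>110)&(rgb[...,1]<70)&(rgb[...,2]<70)&(np.hypot(P[...,0]-475,P[...,1]-235)<60)
    if red.sum(): print('red',red.sum(),np.percentile(B(P[red]),[3,50,97],axis=0).round(1).tolist())
    if n=='side': cv2.imwrite('pics/l%d.png'%(st['clock']*100),cv2.resize(c['color'][230:350,310:470,::-1],(640,480)))
E
python3 lev.py; ls pics
```

```text
26.35 [475.40092717 234.59585946  29.6492855 ] [ 0.2986904  -3.92174598 -0.45802035]
side [(0.55, [1.0, 16.0, 58.0])]
red 111 [[-19.4, 7.8, 35.5], [-1.6, 20.5, 62.0], [17.9, 25.0, 67.2]]
top [(0.69, [0.0, 1.0, 76.0])]
a2.png
a3.png
a4.png
a5.png
l2635.png
side0.png
top0.png
w1.png
w2.png
```

Request:
{"name": "send_rows", "arguments": {"plan": [{"travel":[2,0,0],"delta_rot":[0,0,0],"fingers":1},{"travel":[1,0,0],"delta_rot":[0,0,0],"fingers":1},{"travel":[0,0,0],"delta_rot":[0,0,0],"fingers":1}]}}

```text
clock: 26.92
eef_pos: [475.3, 236.0, 29.6]
eef_rot: [-3.141, 0.002, 1.719]
wrist_force: [1.7, -12.5, -0.7]
finger_gap: 0.4
```

Request:
{"name": "send_rows", "arguments": {"plan": [{"travel":[1.5,0,0],"delta_rot":[0,0,0],"fingers":1},{"travel":[0,0,0],"delta_rot":[0,0,0],"fingers":1}]}}

```text
clock: 27.18
eef_pos: [475.2, 236.4, 29.5]
eef_rot: [-3.141, 0.004, 1.719]
wrist_force: [5.0, -21.6, 1.8]
finger_gap: 0.5
```

Force rises to 21.6 N with almost no motion, so the lever is at its stop. Backing off, raising and checking.

Request:
{"name": "send_rows", "arguments": {"plan": [{"travel":[-6,0,0],"delta_rot":[0,0,0],"fingers":1},{"travel":[-12,0,0],"delta_rot":[0,0,0],"fingers":1},{"travel":[-14,0,0],"delta_rot":[0,0,0],"fingers":1},{"travel":[0,0,-15],"delta_rot":[0,0,0],"fingers":1},{"travel":[0,0,-30],"delta_rot":[0,0,0],"fingers":1},{"travel":[0,0,-40],"delta_rot":[0,0,0],"fingers":1},{"travel":[0,0,-40],"delta_rot":[0,0,0],"fingers":1},{"travel":[-40,0,-20],"delta_rot":[0,0,0],"fingers":1},{"travel":[-50,0,0],"delta_rot":[0,0,0],"fingers":1},{"travel":[-50,0,0],"delta_rot":[0,0,0],"fingers":1},{"travel":[-20,0,0],"delta_rot":[0,0,0],"fingers":1},{"travel":[0,0,0],"delta_rot":[0,0,0],"fingers":1}]}}

```text
clock: 28.68
eef_pos: [503.5, 48.2, 175.8]
eef_rot: [3.141, 0.0, 1.717]
wrist_force: [0.1, -0.5, -0.3]
finger_gap: 0.5
```

```bash
python3 lev.py; python3 - <<'E'
from h import *
for n in('side','top'):
    c=camera(n);T=T_of(n,c)
    for o in('cover','petri_dish','timer','beaker','pipette_bulb','marker'):
        print(n,o,[(round(d['confidence'],2),w(T,d['at']).round(0).tolist()) for d in tip_of(o,n)[:1]])
    if n=='side':
        im=np.hstack([cv2.resize(c['color'][60:300,240:560],(400,300)),cv2.resize(c['color'][230:350,310:470],(400,300))]);cv2.imwrite('pics/end.png',im[...,::-1])
E
```

```text
28.675 [503.49529502  48.1881264  175.82064671] [ 0.1474794  -0.51235098 -0.33439651]
side [(0.59, [-1.0, 19.0, 59.0])]
red 65 [[-18.4, 9.4, 35.8], [0.7, 22.5, 59.6], [19.4, 27.1, 64.6]]
top [(0.68, [-1.0, 19.0, 60.0])]
red 69 [[-15.8, 6.3, 31.5], [2.0, 12.8, 61.9], [18.3, 19.2, 66.5]]
side cover [(0.56, [453.0, -301.0, 67.0])]
side petri_dish [(0.87, [467.0, -13.0, -4.0])]
side timer [(0.81, [488.0, 468.0, 3.0])]
side beaker [(0.59, [706.0, -311.0, -2.0])]
side pipette_bulb [(0.92, [762.0, 28.0, -0.0])]
side marker [(0.5, [711.0, 150.0, 2.0])]
top cover [(0.82, [452.0, -301.0, 69.0])]
top petri_dish [(0.59, [473.0, 234.0, 74.0])]
top timer [(0.84, [486.0, 469.0, 2.0])]
top beaker [(0.72, [704.0, -306.0, -0.0])]
top pipette_bulb [(0.76, [763.0, 27.0, 2.0])]
top marker [(0.71, [707.0, 148.0, -1.0])]
```

View pics/end.png

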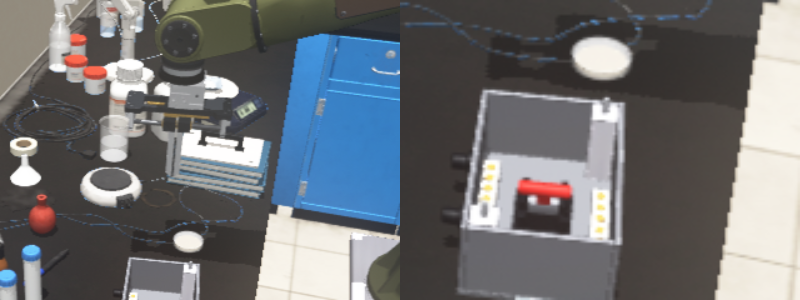

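The cover is flat on the pile at (225,145), the lever bar has moved to the near side at (545,188), and the arm is clear. Handing in.

```bash
python3 -c "
from cell import manip
print(manip.sign_off())"
```

```text
the job is handed in; nothing more can be done
None
```

I lifted the cover level off its pins and laid it flat, handle up, in the middle of the pile. Then I threw the red lever over to its other stop and handed the job in. The arm was clear at 28.7 s of the 54 s allowed.

**Last checks:**
- **Cover:** both cameras put it at about (452, −301), within about 3 mm of the pile centre. It lay within 0.003 rad of level after release. I felt for the pile top when setting it down; contact showed at about 10 N.
- **Lever:** the bar reads +19 mm in y and 59–60 mm high in the box frame, against 17 and 59 mm expected at the stop. The push force rose to 21.6 N with almost no further motion.
- **Bystanders:** all five were found within about 4 mm of where they started.
- **Robot:** touching nothing, with wrist force under 1 N.

**What disagreed or failed:**
- **Fingertip position:** the fingertips stand about 19 mm behind the reported TCP, not 19 mm ahead as `manip.tip_reach` says. My first grip therefore closed on air above the handle, without touching anything. I measured the tips with two cameras and gripped again 35 mm lower.
- **False detections:** the last top view reported the petri dish at the open box. The side view and the picture show it where it was.

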